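Open the ramp's spring clip under the viaduct

ROBOT

A 7-joint arm with a two-finger parallel gripper is mounted at the origin on the work surface. World frame = base frame: x ahead of the robot, y to its left, z up, the work surface at z = 0. Lengths are in m, angles in rad, forces in N, time in s.
With the tool pointing down it reaches from about 0.425 to 0.8 m from the base axis. Payload 8.3 kg.
Tool frame: the origin (TCP) lies at the very end of the fingers, on their centre line; the grasp point (between the pads) lies 19 mm behind it; z points along the fingers, y is the line along which they close (so a half turn about z gives the same grasp; the last joint's range is limited). The gripper opens to 85 mm and grips with 20 to 120 N. Pads are 22 mm wide; open, the fingers measure 114 mm over their backs; the gripper's body (76 mm by 85 mm) begins 54 mm behind the grasp point. The pads swing forward as they close: fully open they stand 13 mm farther back than shut.
Start: joints at [1.113, 0.383, 0.016, 1.37, -0.006, 1.388, -0.046], TCP at [0.24, -0.577, 0.231] pointing down, gripper open.
Joint ranges: [-2.95, 2.95], [-0.25, 2.06], [-1.52, 1.56], [0.18, 2.33], [-1.44, 4.58], [0.02, 2.06], [-3.01, 3.01]. Speed limits (rad/s): [2.39, 2.39, 3.01, 3.01, 3.14, 3.14, 3.14].

INTERFACE

Orientations are given as a rotation vector (axis times angle).
In Python, from bench import arm gives the robot as it stands. Calls block until the motion is done:
- arm.reach(position, orientation): joint-space move of the TCP to a pose.
- arm.movel(position, rot=None, speed=0.15): straight line of the TCP; rot=None keeps the orientation; speed is the mean speed in m/s.
- arm.move_joints(angles): joint-space move.
- arm.gripper_to(opening, strength=None): finger opening in m; strength is the grip in N (None keeps the last); returns when the fingers have stopped.
- arm.dwell(seconds).
- arm.ik(position, orientation): joint angles nearest the present ones, or None.
- arm.sense(): the state.
- arm.snapshot(name): name is "side" or "top"; returns (picture, depth): 400x640x3 uint8, blue, green, red; 400x640 float32, m along the optical axis (not along the pixel's ray), 0 where there is no reading.
- arm.camera_params(name): a dict with "fov_y" (degrees; the focal length in pixels is half the picture's height over the tangent of half this angle, whatever the lens; pixels are square), "cx", "cy" (the principal point, pixels), "pose" (4x4, takes a point from camera to world coordinates). Camera axes: x right, y down, z forward; pixel columns grow to the right and rows downward; lengths in m; the calibration is good to about 2 mm. A picture is of the moment at which its call begins. camera_params takes no time and is no camera call.
A pose or a line that the arm cannot do raises arm.MotionError and nothing moves.
- arm.hand_in(): hands the job in; it is judged then, once.
The state is a dict: "t": time; "joints": joint angles; "joint_vel": joint speeds; "effort": joint torques, N m; "eef_pos": TCP position; "tool_rot": TCP orientation; "contact_force": force on the tool from outside, world axes, zero at the start; "moment": the same for the moment, N m; "grip_width": finger opening in m; "gripper_force": force on a finger pad.
Only numpy, scipy, OpenCV 4.12 (cv2) and the standard library are available. Lean on these libraries where they do the work, as an engineer would, in place of code of your own. Each camera call takes 0.05 s, during which the arm holds its last target. There are 200 camera calls.

TASK

Open the spring clip that fastens the track ramp: grip the black pull tab that sticks out below the near edge of the steel viaduct, draw it straight out against its spring all the way to its stop, where the catch drops and holds it out, then let go and move clear. Do not press against the viaduct, and leave the engine and the two tank wagons where they stand.

Things in the scene. Friction and masses are not known exactly. Their poses are not given: they have to be found in the camera images.
- clip_slide (a joint): travel of the clip's sprung slide, m: 0 shut (start), 0.040 at its stop; it comes out level and straight along -x of ramp. The spring pulls back with 5 N shut, rising to 9 N at the stop. Only just before the stop (38 mm) does the catch surely drop and hold it, resting at about 35 mm; let go earlier, it springs shut.
- tab (a point): centre of the pull tab, moving with the slide: flat-sided black plastic block, 26 mm along the pull, 16 mm across (grip here), 30 mm high; axes as ramp. Centre 48 mm above the grey board. A 10 mm square bar leads from its +x face into the clip housing. Clear for 140 mm to either side below the viaduct, and open on the -x side.
- viaduct_edge (a point): middle of the lower edge of the viaduct nearest the tab, 65 mm above the tab's centre and 8 to 18 mm to the ramp's +x of it when shut (turned up to 0.08 rad to the ramp); axes as viaduct
- housing_front (a point): middle of the front face of the fixed aluminium clip housing (44 mm wide, top 71 mm above the board), where the bar enters; 35 mm to +x of the shut tab's centre; axes as ramp
- drop_catch: loose steel catch block, 9 by 20 mm, 27 mm high, in a shaft in the housing, its head showing above the housing; origin centre of its underside, riding on the slide's bar 53 mm above the board; when the slide reaches its stop it falls 8 mm by itself behind the bar and holds the slide out. Not to be handled.
- ramp: fixed wooden track ramp, 70 mm wide, clip housing on its near end, a siding of track either side (y = -170 and +170 mm, x -220 to 30 mm). Origin on the grey board's top (10 mm above the work surface), straight below the shut tab's centre; x along the ramp, away from the pull (slide comes out along -x); z up.
- viaduct: fixed steel lattice viaduct over the clip, 500 mm long (y), 83 mm wide (x), legs at y = -235 and +235 mm. Origin on the board's top under its middle. Above the board: underside 113 mm, track bed 149 mm, top of lattice sides 230 mm. Its side blocks a gripper pointing straight down on the tab: lean it back about 40 degrees, fingertips pointing down and to the ramp's +x.
- engine: loose black plastic steam engine, 170 mm long (x), 36 mm wide, 57 mm high, origin centre of underside; stands on one of the two sidings; leave alone
- wagon_a: loose silver tank wagon, 100 mm long (x), 30 mm wide, 47 mm high, origin centre of underside; stands on the other siding; leave alone
- wagon_b: loose silver tank wagon of the same size, origin centre of underside, standing on the viaduct's track between its lattice sides with its length along the viaduct; leave alone

How it is judged:
By the outcome, as a careful person would: the job done as asked, in the order asked, and still so for the second after the job is handed in, with the robot touching nothing.
It also fails if it takes over 32 s, if anything falls off the work surface, if the arm or the gripper's body presses on something with over 40 N, if the wrist force passes 120 N, or if a joint passes its speed limit or range.

## Working session

There is one attempt and no reset: what is moved stays moved. The work goes in short steps, each a Python script; the robot and the scene stay as the last script left them, time stands still between calls to the robot, and variables do not carry over. Pictures are saved under pics/ and viewed, at most 10 in all, crops included, and the job is handed in when it is done.

```bash
mkdir -p pics; ls; python3 - <<'E'
from bench import arm
import cv2,numpy as np
for n in("side","top"):
    p,d=arm.snapshot(n); cv2.imwrite(f"pics/{n}0.png",p); np.save(f"{n}0.npy",d)
    c=arm.camera_params(n); print(n,c["fov_y"],c["cx"],c["cy"],np.round(c["pose"],4).tolist())
print(arm.sense()["tool_rot"])
E
```

```text
pics
side 54.7846132263235 318.85557339814375 207.04902331023942 [[0.9117, -0.1945, 0.3618, 0.2967], [-0.4105, -0.4607, 0.7869, -0.5848], [0.0136, -0.866, -0.4999, 0.5082], [0.0, 0.0, 0.0, 1.0]]
top 47.50583429936469 323.65657880008405 202.26819876125643 [[-0.0069, -0.9965, 0.0831, 0.4963], [-0.9997, 0.0049, -0.0253, 0.0501], [0.0248, -0.0832, -0.9962, 1.1585], [0.0, 0.0, 0.0, 1.0]]
[-3.07885807e+00 -6.15943130e-01  5.92849498e-04]
```

View pics/side0.png

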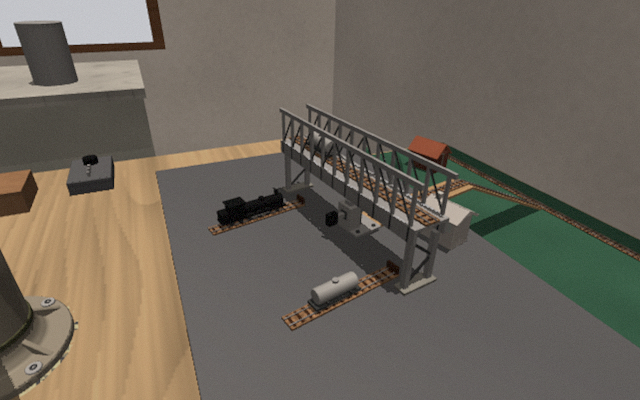

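View pics/top0.png

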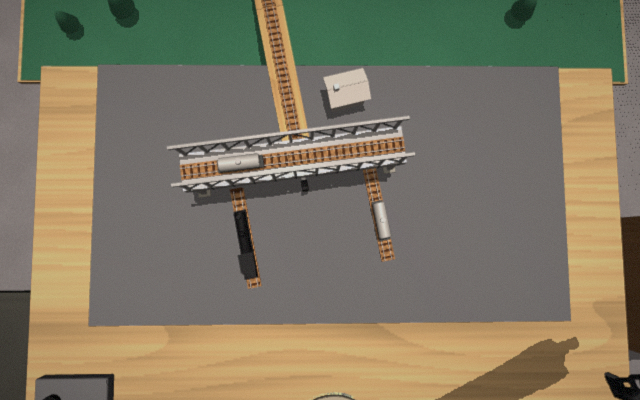

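Side view: the tab is at about (331,218) under the viaduct, with the housing behind it at (355,220). The top view shows the tab at about (305,185), the engine siding at (237,190)–(254,287) and the wagon siding at (371,170)–(388,260). I'll enlarge both.

```bash
cat > h.py <<'E'
import numpy as np
from bench import arm
def px(n,u,v,d=None,z=None):
    c=arm.camera_params(n);f=200/np.tan(np.radians(c["fov_y"]/2));P=np.array(c["pose"])
    r=P[:3,:3]@np.array([(u-c["cx"])/f,(v-c["cy"])/f,1]);o=P[:3,3]
    return o+r*(d if d is not None else (z-o[2])/r[2])
E
python3 - <<'E'
import cv2,numpy as np
from h import *
a=cv2.imread("pics/side0.png")[185:260,300:400]; b=cv2.imread("pics/top0.png")[150:210,265:345]
cv2.imwrite("pics/sc.png",cv2.resize(a,None,fx=8,fy=8,interpolation=cv2.INTER_CUBIC))
cv2.imwrite("pics/tc.png",cv2.resize(b,None,fx=10,fy=10,interpolation=cv2.INTER_CUBIC))
d=np.load("side0.npy");t=np.load("top0.npy")
print(d[210:228:2,322:342:2].round(3))
print(px("top",305,185,t[185,305]),px("side",331,218,d[218,331]))
for u,v in((237,190),(254,287),(371,170),(388,260)): print(px("top",u,v,z=.014))
for u,v in((172,185),(413,155)): print(px("top",u,v,z=.24), t[v,u],)
E
```

```text
[[0.986 0.99  0.991 0.988 0.989 0.99  0.99  0.991 0.892 0.884]
 [0.981 0.976 0.98  0.981 0.857 0.857 0.854 0.982 0.891 0.884]
 [0.97  0.97  0.847 0.849 0.848 0.85  0.852 0.852 0.869 0.871]
 [0.962 0.962 0.848 0.846 0.843 0.849 0.851 0.853 0.862 0.866]
 [0.951 0.955 0.851 0.845 0.846 0.851 0.852 0.855 0.866 0.869]
 [0.947 0.945 0.856 0.846 0.85  0.853 0.859 0.86  0.903 0.895]
 [0.939 0.936 0.857 0.849 0.852 0.855 0.858 0.862 0.906 0.898]
 [0.932 0.929 0.859 0.853 0.854 0.857 0.861 0.864 0.905 0.899]
 [0.92  0.923 0.923 0.856 0.857 0.924 0.925 0.923 0.925 0.907]]
[0.62851914 0.06715683 0.07402319] [0.62302601 0.06024227 0.06391115]
[0.62381865 0.23948457 0.014     ]
[0.3817138  0.19537286 0.014     ]
[ 0.67367622 -0.10018593  0.014     ]
[ 0.44551504 -0.13941432  0.014     ]
[0.60933336 0.33279518 0.24      ] 0.91571164
[ 0.66951808 -0.15761478  0.24      ] 0.9332013
```

View pics/sc.png

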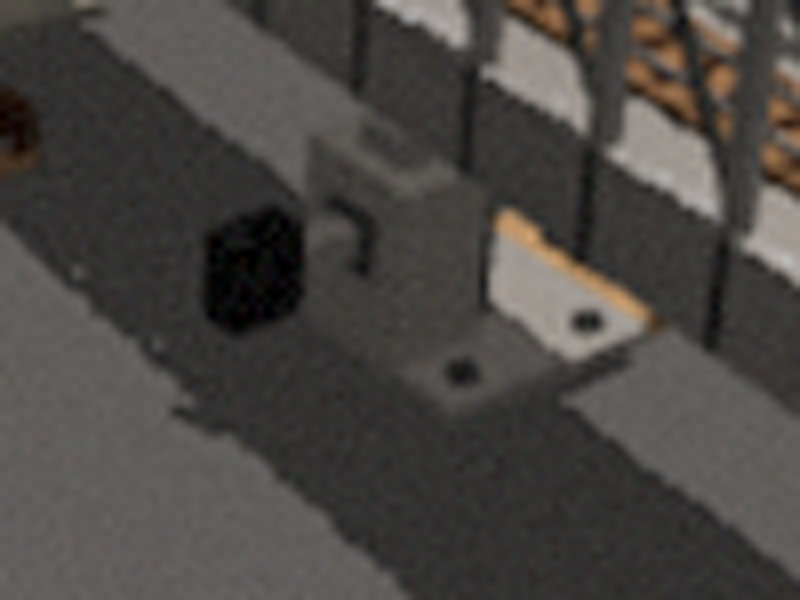

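View pics/tc.png

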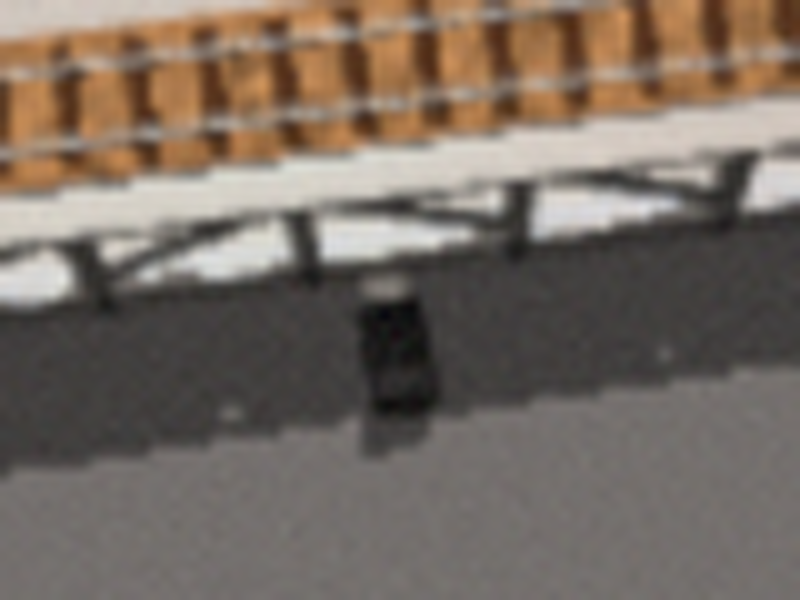

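In the crops, the tab's silhouette centre is at about (331.3,218.2) in side, and the centre of its top face is at about (304.3,184.0) in top. The ramp yaw from the sidings is about 0.175 and the viaduct's is about 0.12. I'll refine these by fusing the two views and plan the grasp.

```bash
cat >> h.py <<'E'
from scipy.spatial.transform import Rotation as R
TAB=np.array([0,0,.058]);YAW=.175
def setup(tab,yaw,lean):
    ex=np.array([np.cos(yaw),np.sin(yaw),0]);ey=np.array([-np.sin(yaw),np.cos(yaw),0])
    z=np.sin(lean)*ex-np.cos(lean)*np.array([0,0,1])
    rots=[]
    for s in(1,-1):
        y=s*ey; rots.append(R.from_matrix(np.c_[np.cross(y,z),y,z]).as_rotvec())
    return ex,z,rots
E
python3 - <<'E'
import cv2
from h import *
a=px("top",304.3,184.0,z=.073);b=px("side",331.3,218.2,z=.058);print(a,b)
# ramp sleepers/rails: orange mask of sidings, line fit
im=cv2.imread("pics/top0.png").astype(int)
m=(im[:,:,2]-im[:,:,0]>35)
for x0,x1,y0,y1 in((225,265,195,300),(362,400,176,262)):
    v,u=np.nonzero(m[y0:y1,x0:x1]);P=np.array([px("top",p+x0,q+y0,z=.013)[:2] for p,q in zip(u,v)])
    l=cv2.fitLine(P.astype(np.float32),cv2.DIST_HUBER,0,.01,.01).ravel()
    print("siding",len(u),np.arctan(l[1]/l[0]),l[2:], (P@[-.174,.985]).mean())
t=(a+b)/2
print((t[:2]@[-.174,.985]))
for lean in(40,43):
    ex,z,rots=setup(t,.175,np.radians(lean))
    for r in rots:
        for back,pull in((.2,0),(.0,0),(0,.042),(.12,.042)):
            g=np.r_[t[:2],.058]+z*(.019-back)-ex*(pull+.003)
            q=arm.ik(g,r);print(lean,back,pull,None if q is None else np.round(q,2))
E
```

```text
[0.63106954 0.06884525 0.073     ] [0.62761413 0.06780067 0.058     ]
siding 470 0.20035312 [0.46501082 0.20352441] 0.12285255254020798
siding 648 0.19162592 [ 0.552031   -0.11784196] -0.2121277213823899
-0.04220736800484677
40 0.2 0 None
40 0.0 0 [ 0.78  0.55 -1.06  2.16  1.75  0.39  0.09]
40 0 0.042 [ 0.98  0.61 -1.28  2.26  1.8   0.48  0.09]
40 0.12 0.042 None
40 0.2 0 None
40 0.0 0 [ 0.04  0.31 -0.2   2.19  2.53  0.06  2.24]
40 0 0.042 [ 0.24  0.26 -0.41  2.28  2.42  0.1   2.36]
40 0.12 0.042 None
43 0.2 0 None
43 0.0 0 [ 0.94  0.75 -1.28  2.2   1.93  0.58  0.06]
43 0 0.042 None
43 0.12 0.042 None
43 0.2 0 None
43 0.0 0 [ 0.23  0.33 -0.41  2.22  2.58  0.17  2.23]
43 0 0.042 None
43 0.12 0.042 None
```

```bash
python3 - <<'E'
from h import *
t=np.array([.6293,.0683,.058])
for lean in(25,32,36,40):
    ex,z,rots=setup(t,.18,np.radians(lean))
    for k in(0,1):
        print("lean",lean,"rot",k)
        for up in(0,.04,.08,.12):
            print(up,["%d"%(arm.ik(t+z*.019-ex*(p+.002)+[0,0,up],rots[k]) is not None) for p in(0,.02,.04,.06,.08,.1,.12)])
ex,z,rots=setup(t,.18,np.radians(40))
for k in(0,1):
    for p in (0,.02,.04,.045,.05,.055,.06):
      q=arm.ik(t+z*.019-ex*(p+.002),rots[k]);print(k,p,q if q is None else np.round(q,2))
E
```

```text
lean 25 rot 0
0 ['1', '1', '1', '1', '1', '1', '1']
0.04 ['1', '1', '1', '1', '1', '1', '1']
0.08 ['1', '1', '1', '1', '1', '1', '1']
0.12 ['1', '1', '1', '1', '1', '1', '1']
lean 25 rot 1
0 ['1', '1', '1', '1', '1', '1', '1']
0.04 ['1', '1', '1', '1', '1', '1', '1']
0.08 ['1', '1', '1', '1', '1', '1', '1']
0.12 ['1', '1', '1', '1', '1', '1', '1']
lean 32 rot 0
0 ['1', '1', '1', '1', '1', '1', '0']
0.04 ['1', '1', '1', '1', '1', '1', '1']
0.08 ['1', '1', '1', '1', '1', '1', '1']
0.12 ['1', '1', '1', '1', '1', '1', '1']
lean 32 rot 1
0 ['1', '1', '1', '1', '1', '1', '0']
0.04 ['1', '1', '1', '1', '1', '1', '1']
0.08 ['1', '1', '1', '1', '1', '1', '1']
0.12 ['1', '1', '1', '1', '1', '1', '1']
lean 36 rot 0
0 ['1', '1', '1', '1', '1', '0', '0']
0.04 ['1', '1', '1', '1', '1', '1', '0']
0.08 ['1', '1', '1', '1', '1', '1', '0']
0.12 ['1', '1', '1', '1', '1', '1', '1']
lean 36 rot 1
0 ['1', '1', '1', '1', '0', '0', '0']
0.04 ['1', '1', '1', '1', '1', '0', '0']
0.08 ['1', '1', '1', '1', '1', '1', '1']
0.12 ['1', '1', '1', '1', '1', '1', '1']
lean 40 rot 0
0 ['1', '1', '1', '0', '0', '0', '0'
[... 233 characters left out ...]
 '1', '1', '1', '0', '0']
0.12 ['1', '1', '1', '1', '1', '1', '0']
0 0 [ 0.78  0.55 -1.06  2.16  1.75  0.38  0.11]
0 0.02 [ 0.95  0.68 -1.28  2.21  1.78  0.53  0.16]
0 0.04 [ 0.98  0.62 -1.28  2.25  1.8   0.49  0.11]
0 0.045 [ 0.98  0.6  -1.27  2.26  1.81  0.47  0.09]
0 0.05 [ 0.99  0.58 -1.27  2.28  1.81  0.46  0.08]
0 0.055 [ 0.99  0.57 -1.27  2.29  1.82  0.45  0.06]
0 0.06 None
1 0 [ 0.04  0.31 -0.2   2.19  2.58  0.06  2.19]
1 0.02 [ 0.23  0.3  -0.41  2.23  2.25  0.1   2.55]
1 0.04 [ 0.24  0.26 -0.41  2.28  2.43  0.1   2.36]
1 0.045 [ 0.24  0.25 -0.41  2.29  2.48  0.1   2.31]
1 0.05 [ 0.24  0.24 -0.41  2.3   2.53  0.1   2.27]
1 0.055 [ 0.25  0.23 -0.41  2.31  2.57  0.1   2.22]
1 0.06 None
```

```bash
python3 - <<'E'
from h import *
import cv2
t=np.array([.6293,.0683,.058]);ex,z,rots=setup(t,.18,np.radians(40));r=rots[0]
g=t+z*.019-ex*.003
print(arm.sense()["t"])
arm.gripper_to(.06,50)
arm.reach(g-ex*.1+[0,0,.12],r)
s=arm.sense();print(s["t"],s["joints"].round(2) if hasattr(s["joints"],"round") else s["joints"],s["contact_force"])
arm.movel(g-ex*.04+[0,0,.048],speed=.12)
s=arm.sense();print(s["t"],s["contact_force"],s["eef_pos"],g-ex*.04+[0,0,.048])
A=[]
for n in("side","top"):
    p,d=arm.snapshot(n); c=p[150:270,260:420] if n=="side" else p[120:240,230:390]
    A.append(cv2.resize(c,None,fx=5,fy=5,interpolation=cv2.INTER_CUBIC)[:, :800])
    cv2.imwrite(f"pics/{n}1.png",A[-1])
E
```

```text
0.1
2.9333 [ 0.09 -0.14 -0.2   2.32 -0.23  0.27  1.83] [-0.19212216 -0.33262396  0.28060616]
3.8667 [-0.32578754 -0.16814749  0.28381307] [0.59895579 0.06279627 0.09176224] [0.59901037 0.06278821 0.09144516]
```

View pics/side1.png

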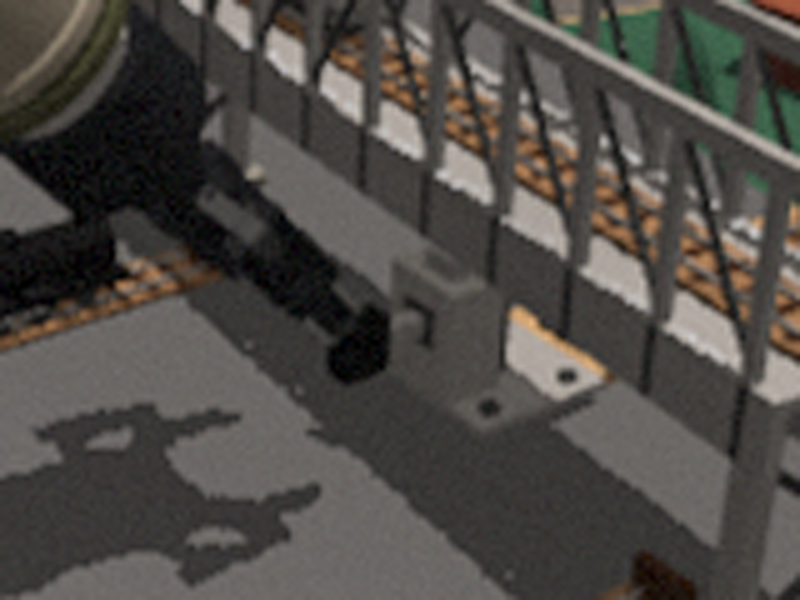

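View pics/top1.png

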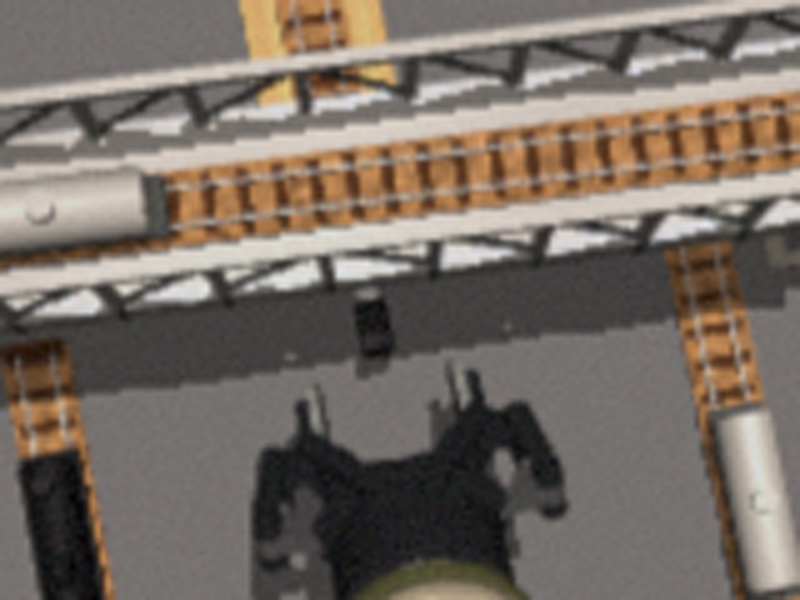

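The fingers straddle the tab line: tip midpoint (387,375) against tab (375,320), with matching yaw. The engine and wagons are untouched. Next I'll go in, but check that the pull is feasible in this arm branch before gripping.

```bash
python3 - <<'E'
from h import *
t=np.array([.6293,.0683,.058]);ex,z,rots=setup(t,.18,np.radians(40));r=rots[0]
g=t+z*.019-ex*.003
arm.movel(g,speed=.08)
s=arm.sense();print(s["t"],np.round(s["joints"],2),np.round(s["contact_force"],1),s["eef_pos"]-g)
for p in(.02,.04,.045):
    q=arm.ik(g-ex*p,r);print(p,q if q is None else np.round(q,2))
E
```

```text
Traceback (most recent call last):
bench.MotionError: the arm cannot follow that straight line within its joint ranges
```

```bash
python3 - <<'E'
from h import *
s=arm.sense();print(s["t"],np.round(s["joints"],2))
t=np.array([.6293,.0683,.058])
for lean in(36,38,40):
  ex,z,rots=setup(t,.18,np.radians(lean));g=t+z*.019-ex*.003
  for k in(0,1):
    for p,up in((.1,.12),(.08,.1),(.06,.072),(.04,.048),(.02,.024),(0,0),(.02,0),(.042,0),(.05,0)):
      q=arm.ik(g-ex*p+[0,0,up],rots[k]);print(lean,k,p,up,q if q is None else np.round(q,2))
E
```

```text
3.9667 [ 0.02  0.13 -0.17  2.26 -0.05  0.06  1.66]
36 0 0.1 0.12 [ 0.16 -0.12 -0.28  2.26 -0.18  0.37  1.77]
36 0 0.08 0.1 [ 0.1  -0.04 -0.24  2.24 -0.11  0.31  1.71]
36 0 0.06 0.072 [ 0.03  0.05 -0.17  2.23 -0.06  0.23  1.66]
36 0 0.04 0.048 [-0.04  0.13 -0.11  2.21 -0.04  0.17  1.64]
36 0 0.02 0.024 [-0.07  0.22 -0.08  2.18 -0.02  0.12  1.63]
36 0 0 0 [-0.08  0.3  -0.07  2.14  0.01  0.07  1.59]
36 0 0.02 0 [-0.07  0.27 -0.08  2.19  0.    0.06  1.6 ]
36 0 0.042 0 [-0.06  0.23 -0.1   2.24 -0.01  0.04  1.62]
36 0 0.05 0 [-0.05  0.22 -0.1   2.26 -0.02  0.04  1.63]
36 1 0.1 0.12 [ 0.87 -0.15 -0.92  2.24 -0.46  0.4  -1.11]
36 1 0.08 0.1 [ 0.79 -0.02 -0.9   2.22 -0.18  0.31 -1.36]
36 1 0.06 0.072 [-1.54  0.16  1.51  2.27 -0.79  0.31 -0.78]
36 1 0.04 0.048 [-1.33  0.43  1.39  2.25 -1.34  0.47 -0.34]
36 1 0.02 0.024 [-1.13  0.41  1.14  2.22 -1.42  0.4  -0.27]
36 1 0 0 [-0.74  0.36  0.67  2.17 -1.39  0.23 -0.25]
36 1 0.02 0 [-0.75  0.32  0.67  2.22 -1.42  0.21 -0.2 ]
36 1 0.042 0 [-0.56  0.24  0.45  2.26 -1.34  0.12 -0.25]
36 1 0.05 0 [-0.56  0.22  0.45  2.28 -1.36  0.12 -0.22]
38 0 0.1 0.12
[... 1358 characters left out ...]
  0.38  0.1 ]
40 0 0.02 0 [ 0.95  0.68 -1.28  2.21  1.78  0.53  0.16]
40 0 0.042 0 [ 0.98  0.61 -1.28  2.26  1.8   0.48  0.1 ]
40 0 0.05 0 [ 0.99  0.58 -1.27  2.28  1.81  0.46  0.08]
40 1 0.1 0.12 [ 0.89 -0.18 -0.92  2.29 -0.7   0.32 -0.87]
40 1 0.08 0.1 [ 1.47 -0.2  -1.46  2.27 -0.99  0.33 -0.59]
40 1 0.06 0.072 [-0.85  0.01  0.73  2.32 -0.35  0.12 -1.19]
40 1 0.04 0.048 [ 0.02  0.13 -0.17  2.26 -0.05  0.06  1.66]
40 1 0.02 0.024 [-1.27  0.65  1.37  2.27  4.5   0.63 -0.04]
40 1 0 0 [ 0.32  0.34 -0.51  2.18  1.94  0.13  2.89]
40 1 0.02 0 [ 0.42  0.33 -0.62  2.22  1.98  0.15  2.85]
40 1 0.042 0 [ 0.63  0.34 -0.83  2.27  1.95  0.2   2.92]
40 1 0.05 0 [ 0.63  0.32 -0.83  2.29  2.    0.19  2.87]
```

Lean 36° stays on the same branch all the way through approach and pull, and still clears the edge, so I'll use it.

```bash
python3 - <<'E'
from h import *
t=np.array([.6293,.0683,.058]);ex,z,rots=setup(t,.18,np.radians(36));r=rots[0]
g=t+z*.019-ex*.005
arm.movel(g-ex*.04+[0,0,.05],r,speed=.08)
s=arm.sense();print(s["t"],np.round(s["joints"],2),np.round(s["contact_force"],1))
arm.movel(g,speed=.08)
s=arm.sense();print(s["t"],np.round(s["joints"],2),np.round(s["contact_force"],1),s["eef_pos"]-g)
q=arm.ik(g-ex*.045,r);print(np.round(q,2))
arm.gripper_to(.03); print(arm.sense()["contact_force"],arm.sense()["t"])
arm.gripper_to(0,60)
s=arm.sense();print(s["t"],s["grip_width"],s["gripper_force"],np.round(s["contact_force"],1),np.round(s["moment"],2))
E
```

```text
4.2167 [-0.03  0.13 -0.12  2.21 -0.03  0.17  1.63] [-0.3  0.  -0.4]
5.1667 [-0.08  0.3  -0.07  2.15  0.01  0.07  1.59] [-1.4  0.8  0.3] [-6.47767044e-05 -2.72561103e-05  1.93655828e-04]
[-0.05  0.22 -0.1   2.26  0.01  0.04  1.6 ]
[-0.39352093  0.50294377 -0.42743541] 5.5667
5.8333 0.015053294411828842 58.3885395526886 [-4.2 -1.6  6. ] [-0.06  0.78  0.19]
```

Gripped: 15 mm width at 58 N. Now the pull, watching the force.

```bash
python3 - <<'E'
from h import *
t=np.array([.6293,.0683,.058]);ex,z,rots=setup(t,.18,np.radians(36))
g=t+z*.019-ex*.005
for p in(.01,.02,.03,.036,.038,.039,.04,.041,.042,.043,.044):
    arm.movel(g-ex*p,speed=.04); arm.dwell(.1)
    s=arm.sense();f=np.array(s["contact_force"]);e=np.array(s["eef_pos"])
    print(p,round(s["t"],2),"pulled %.4f"%((g-e)@ex),"fx %.1f"%(f@ex),f.round(1),round(s["grip_width"],4))
    if f@ex>22: break
E
```

```text
0.01 6.33 pulled 0.0094 fx 5.4 [ 5.5  0.2 -3.6] 0.015
0.02 6.83 pulled 0.0193 fx 6.8 [ 6.8  0.5 -4.1] 0.0149
0.03 7.33 pulled 0.0293 fx 7.9 [ 8.1  0.  -5.9] 0.015
0.036 7.73 pulled 0.0352 fx 7.6 [ 7.7  0.5 -5.8] 0.0152
0.038 8.08 pulled 0.0372 fx 8.6 [ 8.6  0.6 -6.4] 0.015
0.039 8.43 pulled 0.0382 fx 9.1 [ 9.2  0.1 -6.9] 0.015
0.04 8.78 pulled 0.0392 fx 8.9 [ 9.1 -0.5 -6.5] 0.0153
0.041 9.13 pulled 0.0401 fx 9.0 [ 9.4 -1.3 -6.5] 0.0153
0.042 9.48 pulled 0.0402 fx 20.4 [ 20.5   1.7 -17.9] 0.015
0.043 9.83 pulled 0.0402 fx 32.8 [ 32.8   3.  -28.7] 0.0151
```

The force rises sharply at 40 mm, so it's at the stop. I'll ease back to test the catch: the spring force should vanish at about 35 mm.

```bash
python3 - <<'E'
from h import *
import cv2
t=np.array([.6293,.0683,.058]);ex,z,rots=setup(t,.18,np.radians(36))
g=t+z*.019-ex*.005
arm.dwell(.3)
for p in(.041,.038,.037,.036,.0355):
    arm.movel(g-ex*p,speed=.03); arm.dwell(.1)
    s=arm.sense();f=np.array(s["contact_force"])
    print(p,round(s["t"],2),"pulled %.4f"%((g-s["eef_pos"])@ex),"fx %.1f"%(f@ex),f.round(1))
    if f@ex<3: break
p,d=arm.snapshot("side");cv2.imwrite("pics/side2.png",cv2.resize(p[180:270,290:410],None,fx=6,fy=6,interpolation=cv2.INTER_CUBIC))
E
```

```text
0.041 10.48 pulled 0.0400 fx 9.3 [ 9.4  0.3 -7.7]
0.038 10.83 pulled 0.0371 fx 8.7 [ 9.  -0.7 -6.7]
0.037 11.18 pulled 0.0361 fx 9.3 [ 9.3  0.4 -6.8]
0.036 11.53 pulled 0.0351 fx 9.3 [ 9.5 -0.1 -6.6]
0.0355 11.88 pulled 0.0351 fx 5.2 [ 5.4 -0.5 -3.4]
```

View pics/side2.png

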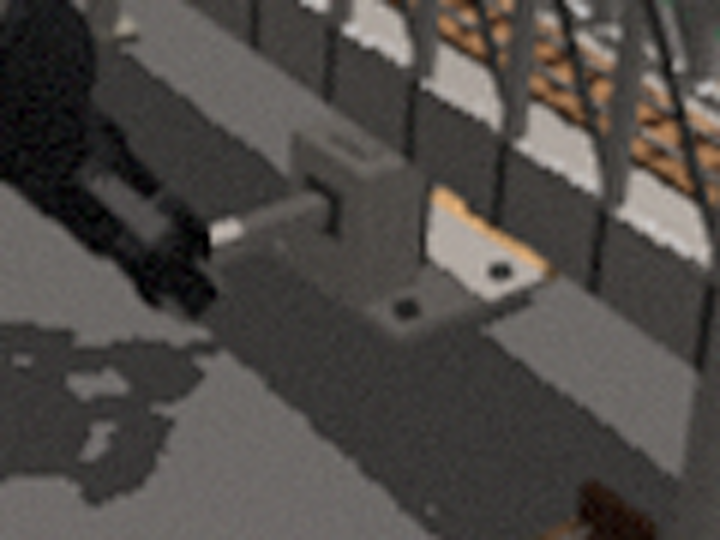

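The bar stands out at (265,220), the catch head has sunk into the housing, and the slide is held at 35 mm with the load coming off. I'll release and retreat up the tool axis.

```bash
python3 - <<'E'
from h import *
import cv2
t=np.array([.6293,.0683,.058]);ex,z,rots=setup(t,.18,np.radians(36))
g=t+z*.019-ex*.005
arm.gripper_to(.05)
print(arm.sense()["contact_force"])
for p,up in((.07,.055),(.1,.13)):
    try: arm.movel(g-ex*p+[0,0,up],speed=.1)
    except arm.MotionError as e: print(p,e); arm.movel(g-ex*.04+[0,0,up],speed=.1)
arm.dwell(.3);s=arm.sense();print(s["t"],s["eef_pos"],np.round(s["contact_force"],1))
p,d=arm.snapshot("side");cv2.imwrite("pics/side3.png",p[100:340,180:480].repeat(2,0).repeat(2,1))
E
```

```text
[ 0.40571729 -0.02180255  0.01978531]
14.425 [0.53687115 0.05151691 0.17213112] [-1.3  1.1  0.6]
```

View pics/side3.png

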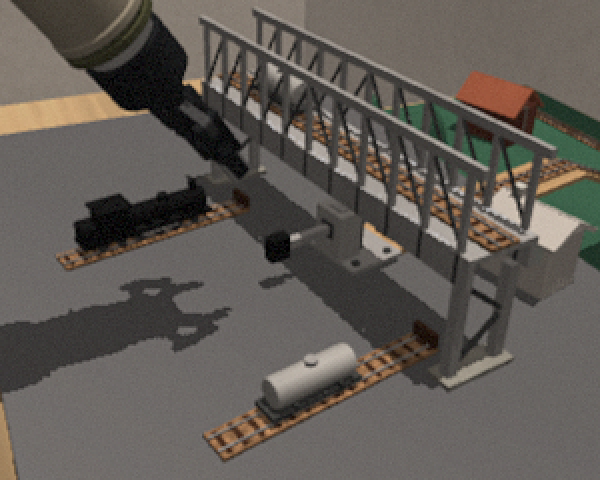

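The tab stays out at (277,246) with its bar showing. The engine and wagons are in place and the gripper is clear, so I'm handing in.

```bash
python3 -c "
from bench import arm
print(arm.hand_in())"
```

```text
the job is handed in; nothing more can be done
None
```

The clip is open and the job is handed in: I pulled the tab to its stop, the catch dropped and holds the slide out at about 35 mm, and the gripper let go and moved clear without disturbing the viaduct, engine or wagons.

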